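# Load the grey standards into the reflectance meter's slide in order of shade

## Task

Get the sample slide ready for the reflectance meter's linearity check: the white and the black reference already sit in its two end nests, so seat the four loose grey standards, face up, one in each nest between them, so that the row darkens step by step from white to black. Leave the two references in their nests, and do not knock the vial about.

Things in the scene. Friction and masses are not known exactly. Their poses are not given: they have to be found in the camera images.
- grey_1_mid (a point): matt light grey (the lightest of the four) disc (38 mm across) on top of a round bare-aluminium holder, 46 mm across and 26 mm high in all, 90 g, loose, standing face up on the worktop, free on all sides; this point is the holder's centre, 13 mm above its underside; z points up out of the disc face
- grey_2_mid (a point): matt mid grey (second lightest) disc (38 mm across) on top of a round bare-aluminium holder, 46 mm across and 26 mm high in all, 90 g, loose, standing face up on the worktop, free on all sides; this point is the holder's centre, 13 mm above its underside; z points up out of the disc face
- grey_3_mid (a point): matt dark grey (second darkest) disc (38 mm across) on top of a round bare-aluminium holder, 46 mm across and 26 mm high in all, 90 g, loose, standing face up on the worktop, free on all sides; this point is the holder's centre, 13 mm above its underside; z points up out of the disc face
- grey_4_mid (a point): matt very dark charcoal grey (the darkest of the four, yet lighter than the black reference) disc (38 mm across) on top of a round bare-aluminium holder, 46 mm across and 26 mm high in all, 90 g, loose, standing face up on the worktop, free on all sides; this point is the holder's centre, 13 mm above its underside; z points up out of the disc face
- white_ref_mid (a point): matt white disc (38 mm across) on top of a round bare-aluminium holder, 46 mm across and 26 mm high in all, 90 g, loose, already seated in one of the slide's two end nests; this point is the holder's centre, 13 mm above its underside; z points up out of the disc face
- black_ref_mid (a point): matt black disc (38 mm across) on top of a round bare-aluminium holder, 46 mm across and 26 mm high in all, 90 g, loose, already seated in the slide's other end nest; this point is the holder's centre, 13 mm above its underside; z points up out of the disc face
- slide: fixed blue bar 91 (x) x 412 (y) x 12 mm, 14 mm high pull tab at its +y end; origin: centre of underside, z up. Six round nests at x = 0, y = -165, -99, -33, 33, 99, 165 mm: 54 mm wide, floor 6 mm above the underside, mouth bevelled to 60 mm. A seated holder's centre is 19 mm above the underside; seated neighbours leave 20 mm between them, so grip across the slide (along its x)
- vial: bystander: small white vial with a red screw cap, 27 mm across and 51 mm high, standing among the grey standards, loose; origin at the centre of its underside

How it is judged:
By the outcome, as a careful person would: the job done as asked, in the order asked, and still so for the second after the job is handed in, with the robot touching nothing.
It also fails if it takes over 96 s, if anything falls off the work surface, if the arm or the gripper's body presses on something with over 40 N, if the wrist force passes 120 N, or if a joint passes its speed limit or range.

## Robot

A 6-joint arm with a two-finger parallel gripper is mounted at the origin on a cart in front of the work surface, level with it; the furniture and walls round the work are solid. World frame = base frame: x ahead of the robot, y to its left, z up, the work surface at z = 0. Lengths are in m, angles in rad, forces in N, time in s.
With the tool pointing down it reaches from about 0.3 to 0.775 m from the base axis. Payload 14.6 kg.
Tool frame: the origin (TCP) lies at the very end of the fingers, on their centre line; the grasp point (between the pads) lies 19 mm behind it; z points along the fingers, y is the direction in which the jaws open and shut (so a half turn about z gives the same grasp; the last joint's range is limited). The gripper opens to 94 mm and grips with 3 to 60 N. Pads are 16 mm wide; open, the fingers measure 119 mm over their backs; the gripper's body (75 mm by 177 mm) begins 78 mm behind the grasp point.
Start: joints at [1.254, 0.3, 1.521, -0, 1.321, -0.067], TCP at [0.136, 0.533, 0.205] pointing down, gripper open.
Joint ranges: [-3.03, 3.03], [-0.79, 2.21], [0.23, 2.52], [-1.04, 4.18], [0, 3.07], [-2.55, 2.55]. Speed limits (rad/s): [2.22, 2.22, 2.57, 3.14, 3.14, 3.14].

## Interface

Orientations are given as [roll, pitch, yaw] about the fixed x, y, z axes, in that order (R = Rz(yaw) Ry(pitch) Rx(roll)).
In Python, from station import get_obs, vision, hand_in gives the robot as it stands.
- The arm moves only by the tool play_rows, never from a script. Its argument "moves" is a list of rows, each an object with "claw": the opening, from 0 (shut) to 1 (fully open); "linear": the shift along the tool's x, y, z in mm, a list of three; "turn": the turn, a rotation vector about the tool's x, y, z in rad, a list of three. In form: [{"claw": claw, "linear": [tx, ty, tz], "turn": [ax, ay, az]}, ...]. A call has 1 to 8 rows; each row is the pose to reach, as a shift and turn from the pose measured when the call began, along the tool's axes at that moment; what a row does not reach only later rows make up. A row lasts 1/8 s, in which the tool goes at most 62.5 mm and 10.7 degrees, less where a joint would pass 70% of its speed; a pose out of reach is approached as far as the arm can. A call with a gripper value outside its range is refused whole. The fingers move at their own pace and stop on an object; "force" is the grip in N (left out, the last holds). Time passes only in rows, so rows that repeat a pose let the fingers close. It gives the time, the measured TCP pose, the force and the opening at its end, in the units of the state.
- get_obs(): the state, without advancing time (a new reading comes with each control period).
- vision.camera(name): name is "scene" or "top" or "wrist"; returns the picture (400x640x3 uint8, blue, green, red); there is no depth.
- vision.camera_info(name): a dict with "camera_matrix" (3x3 intrinsics, pixels), "rvec" (rotation vector, rad) and "tvec" (3), from world to camera coordinates, as OpenCV has them; the wrist camera has in their place "mount" (4x4, takes a point from camera to tool coordinates, whose origin is the TCP and whose axes are the flange's). Camera axes: x right, y down, z forward; pixel columns grow to the right and rows downward; lengths in m; the calibration is good to about 2 mm. A picture is of the moment at which its call begins: read the wrist's pose just before it. camera_info takes no time and is no camera call.
- hand_in(): hands the job in, once; it reports no verdict.
The state is a dict: "time_s": time; "qpos": joint angles; "joint_vel": joint speeds; "tau": joint torques, N m; "ee_pos": TCP position; "eef_rot": TCP orientation; "force": force on the tool from outside, world axes, zero at the start; "moment": the same for the moment, N m; "grip_width": finger opening in m.
Only numpy, scipy, OpenCV 4.12 (cv2) and the standard library are available. Lean on these libraries where they do the work, as an engineer would, in place of code of your own. Each camera call takes 0.05 s, during which the arm holds its last target.

## Working session

There is one attempt and no reset: what is moved stays moved. The work goes in short steps, Python scripts to look and compute and a tool call to move; the robot and the scene stay as the last step left them, time stands still between calls to the robot, and variables do not carry over. Pictures are saved under pics/ and viewed, and the job is handed in when it is done.

Besides the shell and the picture viewer there is one more tool, called after "Call:" by a JSON object that holds its "api" and its "payload", one argument or row to a line. play_rows: Moves the arm, as the interface text tells. Its arguments: {"type":"object","properties":{"moves":{"type":"array","items":{"type":"object","properties":{"claw":{"type":"number"},"linear":{"type":"array","items":{"type":"number"}},"turn":{"type":"array","items":{"type":"number"}}}}},"force":{"type":"number"}},"required":["moves"]}

```bash
ls; mkdir -p pics
python3 - <<'E'
from station import get_obs, vision
import cv2
print(get_obs())
for n in ["scene","top","wrist"]:
    cv2.imwrite(f"pics/{n}0.png",vision.camera(n)); print(n,vision.camera_info(n))
E
```

```text
pics
{'time_s': 0.0, 'qpos': array([ 1.25438927e+00,  3.00489095e-01,  1.52159105e+00,  8.90828637e-06,
        1.32071222e+00, -6.65967518e-02]), 'joint_vel': array([ 7.55828392e-04,  1.75615314e-04, -7.12951892e-04, -4.98156057e-04,
        8.40978568e-04, -8.82262432e-05]), 'tau': array([ 1.82052067e-03, -5.31812632e+01, -3.52729011e+01,  7.09197437e-02,
        2.45045620e-02, -8.44087458e-05]), 'ee_pos': array([0.13588548, 0.53267   , 0.20487225]), 'eef_rot': array([-3.14039617e+00, -8.84473268e-05,  2.89178009e+00]), 'force': array([-0.35528502, -0.01680234, -0.79363864]), 'moment': array([0.02799758, 0.02130268, 0.00192321]), 'grip_width': 0.09413045194823234}
scene {'camera_matrix': array([[381.17709573,   0.        , 322.80255991],
       [  0.        , 381.17709573, 198.60747408],
       [  0.        ,   0.        ,   1.        ]]), 'rvec': array([ 0.66384571, -2.72355271,  0.97884253]), 'tvec': array([0.50359144, 0.22242098, 0.72492897])}
top {'camera_matrix': array([[369.42512726,   0.        , 312.6892914 ],
       [  0.        , 369.42512726, 205.65823919],
       [  0.        ,   0.        ,   1.        ]]), 'rvec': array([ 2.23725886, -2.19086236,  0.07907285]), 'tvec': array([-0.01688076,  0.56562804,  0.89017104])}
wrist {'camera_matrix': array([[276.80795469,   0.        , 319.64492042],
       [  0.        , 276.80795469, 201.11424037],
       [  0.        ,   0.        ,   1.        ]]), 'mount': array([[ 5.95251754e-04, -9.57906556e-01, -2.87079565e-01,
         8.36883769e-02],
       [ 9.99999778e-01,  4.84324354e-04,  4.57413780e-04,
        -3.33063434e-04],
       [-2.99120034e-04, -2.87079773e-01,  9.57906631e-01,
        -1.79087860e-01],
       [ 0.00000000e+00,  0.00000000e+00,  0.00000000e+00,
         1.00000000e+00]])}
```

View pics/top0.png

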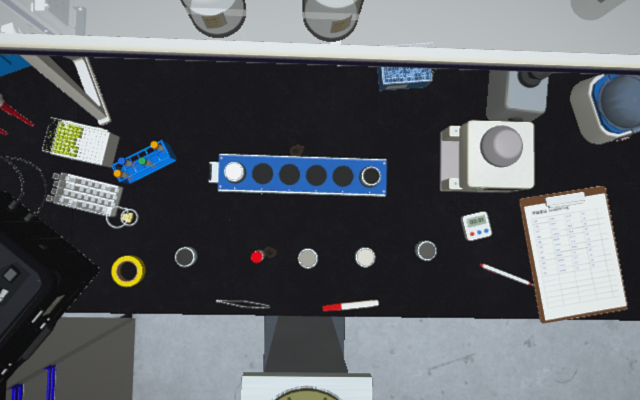

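View pics/scene0.png

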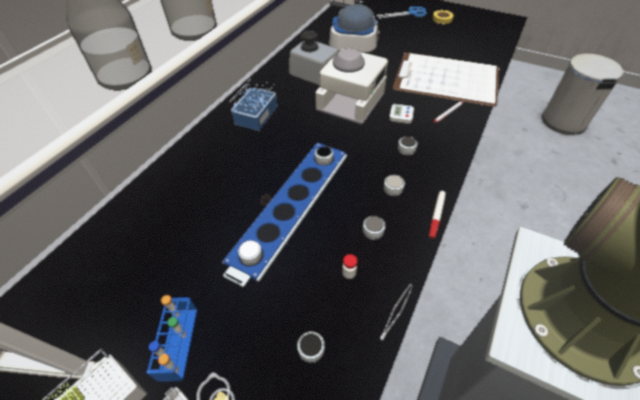

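View pics/wrist0.png

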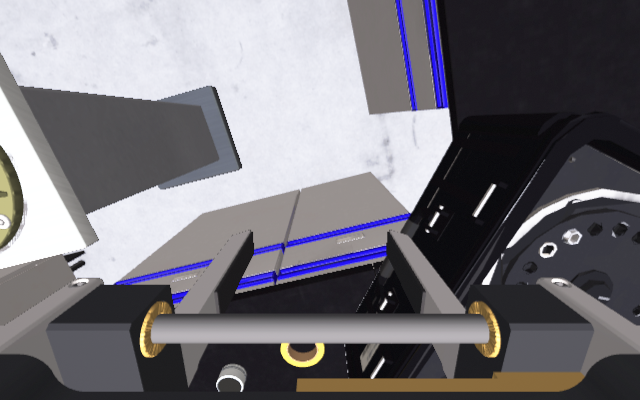

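The top view shows the white reference at the tab (left, +y) end (234,172) and the black at (371,176). The four greys are at about (185,257), (307,258), (365,257) and (426,250), and the vial's cap at (257,257). Next I measure them.

```bash
cat > h.py <<'E'
import numpy as np, cv2
from scipy.spatial.transform import Rotation as Ro
from station import get_obs, vision
def ray(name,uv,z,obs=None):
    ci=vision.camera_info(name); K=ci['camera_matrix']
    d=np.linalg.inv(K)@np.array([uv[0],uv[1],1.])
    if name=='wrist':
        T=np.eye(4);T[:3,:3]=Ro.from_euler('xyz',obs['eef_rot']).as_matrix();T[:3,3]=obs['ee_pos']
        M=T@ci['mount'];o=M[:3,3];d=M[:3,:3]@d
    else:
        R=cv2.Rodrigues(ci['rvec'])[0]; o=-R.T@ci['tvec'].ravel(); d=R.T@d
    return o+d*(z-o[2])/d[2]
def proj(name,p):
    ci=vision.camera_info(name)
    return cv2.projectPoints(np.array([p],float),ci['rvec'],ci['tvec'],ci['camera_matrix'],None)[0].ravel()
E
python3 - <<'E'
from h import *
for n in ['top','scene']:
    im=cv2.imread(f'pics/{n}0.png'); 
    hsv=cv2.cvtColor(im,cv2.COLOR_BGR2HSV)
    seeds={'top':[(185,257),(307,258),(365,257),(426,250),(234,172),(371,176)],'scene':[(311,344),(374,225),(394,183),(407,143),(250,249),(324,153)]}[n]
    for s in seeds:
        u,v=s; r=20
        sub=im[v-r:v+r,u-r:u+r]; g=cv2.cvtColor(sub,cv2.COLOR_BGR2GRAY); sat=sub.max(2).astype(int)-sub.min(2)
        m=((g>70)&(sat<40)).astype(np.uint8)
        cs,_=cv2.findContours(m,cv2.RETR_EXTERNAL,cv2.CHAIN_APPROX_NONE)
        c=max(cs,key=cv2.contourArea); (x,y),rad=cv2.minEnclosingCircle(c); M=cv2.moments(c)
        e=cv2.fitEllipse(c)
        print(n,s,'circ',x+u-r,y+v-r,rad,'ell',np.round(e[0][0]+u-r,1),np.round(e[0][1]+v-r,1),np.round(e[1],1),'col',im[v-1:v+2,u-1:u+2].mean((0,1)).round(),np.round(ray(n,(e[0][0]+u-r,e[0][1]+v-r),.022),3))
    m=cv2.inRange(hsv,(100,120,60),(125,255,255)); cs,_=cv2.findContours(m,cv2.RETR_EXTERNAL,cv2.CHAIN_APPROX_NONE)
    for c in sorted(cs,key=cv2.contourArea)[-2:]:
        r=cv2.minAreaRect(c); print('blue',n,r, [np.round(ray(n,p,.012)[:2],3) for p in cv2.boxPoints(r)])
im=cv2.imread('pics/top0.png')
a=cv2.resize(im[140:290,160:450],None,fx=2.75,fy=2.75,interpolation=cv2.INTER_CUBIC); cv2.imwrite('pics/topz.png',a)
im=cv2.imread('pics/scene0.png')
a=cv2.resize(im[120:380,210:440],None,fx=2.2,fy=2.2,interpolation=cv2.INTER_CUBIC); cv2.imwrite('pics/scz.png',a)
E
```

```text
top (185, 257) circ 185.0 256.0 11.180439949035645 ell 185.2 256.4 [19.8 21.6] col [62. 64. 63.] [0.438 0.296 0.022]
top (307, 258) circ 307.5 258.0 10.30786418914795 ell 307.4 258.0 [19.5 20.2] col [155. 163. 164.] [0.439 0.005 0.022]
top (365, 257) circ 364.7057762145996 256.79602813720703 10.4588041305542 ell 364.8 256.8 [20.1 20.1] col [209. 218. 219.] [ 0.445 -0.133  0.022]
top (426, 250) circ 425.58823585510254 250.1176471710205 10.868612289428711 ell 425.8 250.1 [19.7 21. ] col [89. 94. 95.] [ 0.463 -0.281  0.022]
top (234, 172) circ 234.14853477478027 171.6255226135254 10.251498222351074 ell 234.2 171.6 [19.3 19.4] col [244. 243. 240.] [0.643 0.186 0.022]
top (371, 176) circ 370.0 176.0 10.000100135803223 ell 369.9 176.1 [18.8 18.9] col [43. 44. 44.] [ 0.641 -0.142  0.022]
blue top ((142.60000610351562, 161.20001220703125), (28.621667861938477, 61.715476989746094), 63.43495178222656) [array([0.66, 0.49]), array([0.731, 0.361]), array([0.669, 0.328]), array([0.599, 0.457])]
blue top ((302.10101318359375, 174.47003173828125), (169.47254943847656, 33.448089599609375), 1.90915250
[... 658 characters left out ...]
 [ 0.461 -0.273  0.022]
scene (250, 249) circ 249.5714282989502 252.8571434020996 12.657275199890137 ell 250.0 252.9 [23.  24.6] col [251. 250. 250.] [0.641 0.189 0.022]
scene (324, 153) circ 323.5 156.115385055542 9.803644180297852 ell 323.5 156.1 [17.5 17.8] col [22. 18. 17.] [ 0.638 -0.137  0.022]
blue scene ((170.41424560546875, 338.3702392578125), (41.67166519165039, 88.5022964477539), 11.53462028503418) [array([0.67 , 0.476]), array([0.756, 0.34 ]), array([0.673, 0.317]), array([0.599, 0.454])]
blue scene ((284.52001953125, 207.64002990722656), (37.20000076293945, 162.0), 36.86989974975586) [array([0.688, 0.229]), array([ 0.7  , -0.225]), array([ 0.589, -0.182]), array([0.603, 0.243])]
```

```bash
sleep 1
```

```text
(no output)
```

View pics/topz.png

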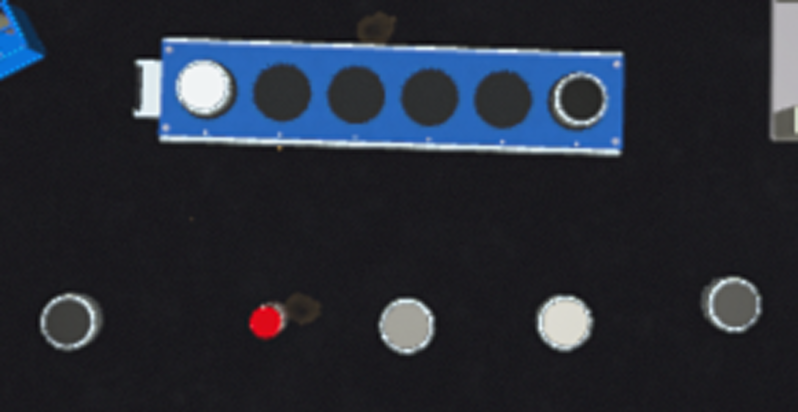

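View pics/scz.png

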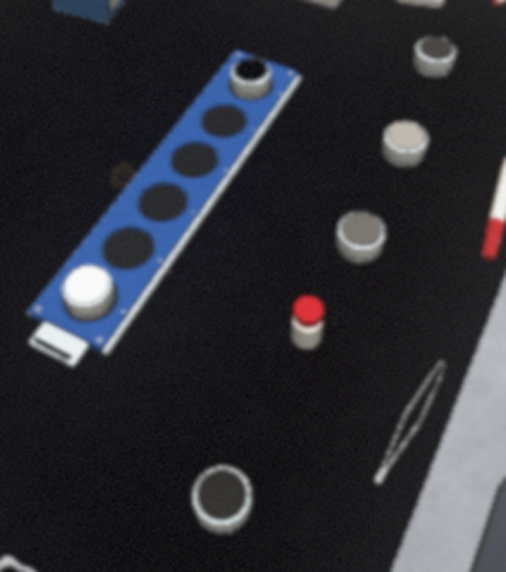

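Run:
```python
from h import *
def un(X,Y): return ((X+.5)/2.75-.5+160,(Y+.5)/2.75-.5+140)
for n,p,z in [('g4',(68,322),.026),('g2',(407,326),.026),('g1',(565,323),.026),('g3',(733,304),.026),('white',(205,88),.032),('black',(579,99),.032)]:
    print(n,np.round(ray('top',un(*p),z),4))
im=cv2.imread('pics/top0.png'); z=cv2.resize(im,None,fx=4,fy=4,interpolation=cv2.INTER_CUBIC)
hsv=cv2.cvtColor(z,cv2.COLOR_BGR2HSV); b=cv2.inRange(hsv,(95,100,60),(125,255,255))
cs,h=cv2.findContours(b,cv2.RETR_CCOMP,cv2.CHAIN_APPROX_NONE)
for c,hh in zip(cs,h[0]):
    if hh[3]>=0 and cv2.contourArea(c)>800:
        e=cv2.fitEllipse(c); print('hole',np.round(e[1],0),np.round(ray('top',((e[0][0]+.5)/4-.5,(e[0][1]+.5)/4-.5),.012),4))
# red cap
m=cv2.inRange(hsv,(0,180,120),(8,255,255)); cs,_=cv2.findContours(m,cv2.RETR_EXTERNAL,cv2.CHAIN_APPROX_NONE)
for c in cs:
    if cv2.contourArea(c)>800:
        (x,y),r=cv2.minEnclosingCircle(c); print('red',x/4,y/4,r/4,ray('top',(x/4,y/4),.051))
```

```text
g4 [0.4377 0.2966 0.026 ]
g2 [0.4393 0.0048 0.026 ]
g1 [ 0.4443 -0.1331  0.026 ]
g3 [ 0.4635 -0.281   0.026 ]
white [0.642  0.1842 0.032 ]
black [ 0.6402 -0.1416  0.032 ]
hole [80. 80.] [ 0.6407 -0.0767  0.012 ]
hole [82. 87.] [ 0.6415 -0.1441  0.012 ]
hole [80. 80.] [ 0.6411 -0.0113  0.012 ]
hole [80. 81.] [0.6417 0.0542 0.012 ]
hole [80. 81.] [0.6422 0.1198 0.012 ]
hole [84. 90.] [0.6442 0.1874 0.012 ]
hole [45. 59.] [0.6694 0.4064 0.012 ]
hole [ 25. 115.] [ 0.8941 -0.2122  0.012 ]
red 331.9297180175781 307.5032958984375 9.3444185256958 [ 0.32935371 -0.05323151  0.051     ]
```

```bash
cat >> h.py <<'E'
def go(p,yaw=np.pi/2-.008):
    o=get_obs(); R=Ro.from_euler('xyz',o['eef_rot']); Rt=Ro.from_euler('xyz',[np.pi,0,yaw])
    print('linear',np.round(1000*R.inv().apply(np.array(p)-o['ee_pos']),1),'turn',np.round((R.inv()*Rt).as_rotvec(),3),'t',round(o['time_s'],2),'at',np.round(o['ee_pos'],4),'w',round(o['grip_width'],4),'F',np.round(o['force'],1))
E
python3 -c "
from h import *
go([.4377,.2966,.13])"
```

```text
linear [-350.8 -154.2   75.2] turn [-1.000e-03  1.000e-03  1.329e+00] t 0.15 at [0.1359 0.5328 0.205 ] w 0.094 F [-0.2  0.2 -0.2]
```

Call:
{"api": "play_rows", "payload": {
  "moves": [
    {"claw": 0.9,"linear": [-44,-19,9],"turn": [0,0,0.166]},
    {"claw": 0.9,"linear": [-88,-38,19],"turn": [0,0,0.332]},
    {"claw": 0.9,"linear": [-132,-58,28],"turn": [0,0,0.498]},
    {"claw": 0.9,"linear": [-176,-77,38],"turn": [0,0,0.664]},
    {"claw": 0.9,"linear": [-220,-96,47],"turn": [0,0,0.83]},
    {"claw": 0.9,"linear": [-264,-115,56],"turn": [0,0,0.996]},
    {"claw": 0.9,"linear": [-308,-135,66],"turn": [0,0,1.162]},
    {"claw": 0.9,"linear": [-351,-154,75],"turn": [0,0,1.329]}
  ],
  "force": 25
}}

```text
time_s: 1.15
ee_pos: [0.439, 0.2955, 0.1297]
eef_rot: [-3.141, 0.001, 1.557]
force: [0.8, 0.4, 0.7]
grip_width: 0.0845
```

Run:
```python
from h import *
go([.4377,.2966,.13]); o=get_obs()
im=vision.camera('wrist'); cv2.imwrite('pics/w1.png',im)
```

```text
linear [ 1.1 -1.3 -0.3] turn [-0.001  0.001 -0.006] t 1.15 at [0.439  0.2955 0.1297] w 0.0845 F [0.8 0.4 0.7]
```

View pics/w1.png

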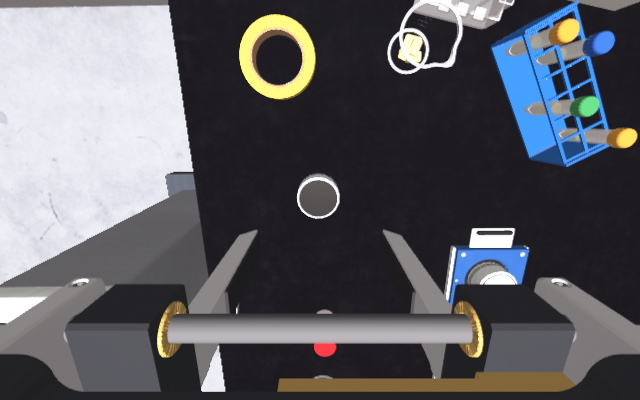

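The wrist view shows grey_4 (dark, ringed) at about (318,197), the vial cap at (325,347), and the slide's tab end at the right.

Run:
```python
from h import *
o=get_obs()
print(ray('wrist',(318.5,198),.026,o))
ci=vision.camera_info('wrist')
for uv in [(318,197),(339,197),(298,197)]: print(ray('wrist',uv,.026,o))
```

```text
[0.44093225 0.29501607 0.026     ]
[0.4404317  0.29612871 0.026     ]
[0.46262346 0.29559366 0.026     ]
[0.41929672 0.29663829 0.026     ]
```

Call:
{"api": "play_rows", "payload": {
  "moves": [
    {"claw": 0.9,"linear": [0,0,40],"turn": [0,0,0]},
    {"claw": 0.9,"linear": [0,0,80],"turn": [0,0,0]},
    {"claw": 0.9,"linear": [0,0,108],"turn": [0,0,0]},
    {"claw": 0.9,"linear": [0,0,120.5],"turn": [0,0,0]},
    {"claw": 0.9,"linear": [0,0,120.5],"turn": [0,0,0]},
    {"claw": 0.3,"linear": [0,0,120.5],"turn": [0,0,0]},
    {"claw": 0.3,"linear": [0,0,120.5],"turn": [0,0,0]},
    {"claw": 0.3,"linear": [0,0,120.5],"turn": [0,0,0]}
  ],
  "force": 25
}}

```text
time_s: 2.2
ee_pos: [0.442, 0.2923, 0.0086]
eef_rot: [3.141, 0.002, 1.546]
force: [0.3, 0.0, -0.6]
grip_width: 0.0583
```

Run:
```python
from h import *
go([.6407,-.077,.0155])
```

```text
linear [-364.4  207.7   -6.2] turn [ 0.     0.002 -0.017] t 2.2 at [0.442  0.2923 0.0086] w 0.0583 F [ 0.3  0.  -0.6]
```

Call:
{"api": "play_rows", "payload": {
  "moves": [
    {"claw": 0.56,"linear": [3,-2,0],"turn": [0,0,-0.017]},
    {"claw": 0.3,"linear": [3,-2,0],"turn": [0,0,-0.017]},
    {"claw": 0.3,"linear": [3,-2,0],"turn": [0,0,-0.017]},
    {"claw": 0.3,"linear": [3,-2,0],"turn": [0,0,-0.017]}
  ]
}}

```text
time_s: 2.7
ee_pos: [0.4401, 0.2955, 0.0087]
eef_rot: [3.141, 0.002, 1.563]
force: [-1.0, 1.6, 3.2]
grip_width: 0.0455
```

Run:
```python
from h import *
go([.6407,-.077,.0155])
```

```text
linear [-371.   203.5   -6.2] turn [0.    0.002 0.   ] t 2.7 at [0.4401 0.2955 0.0087] w 0.0455 F [-1.   1.6  3.2]
```

Call:
{"api": "play_rows", "payload": {
  "moves": [
    {"claw": 0.3,"linear": [0,0,-40],"turn": [0,0,0]},
    {"claw": 0.3,"linear": [0,0,-90],"turn": [0,0,0]},
    {"claw": 0.3,"linear": [-40,25,-110],"turn": [0,0,0]},
    {"claw": 0.3,"linear": [-90,50,-110],"turn": [0,0,0]},
    {"claw": 0.3,"linear": [-140,76,-110],"turn": [0,0,0]},
    {"claw": 0.3,"linear": [-190,104,-110],"turn": [0,0,0]},
    {"claw": 0.3,"linear": [-235,130,-110],"turn": [0,0,0]},
    {"claw": 0.3,"linear": [-270,150,-110],"turn": [0,0,0]}
  ]
}}

```text
time_s: 3.7
ee_pos: [0.5886, 0.0224, 0.1189]
eef_rot: [-3.142, 0.002, 1.562]
force: [-0.2, 0.3, -0.9]
grip_width: 0.045
```

Run:
```python
from h import *
go([.6407,-.077,.0155])
```

```text
linear [-98.7  53.  103.6] turn [-0.     0.002 -0.001] t 3.7 at [0.5886 0.0224 0.1189] w 0.045 F [-0.2  0.3 -0.9]
```

Call:
{"api": "play_rows", "payload": {
  "moves": [
    {"claw": 0.3,"linear": [-35,19,0],"turn": [0,0,0]},
    {"claw": 0.3,"linear": [-75,41,0],"turn": [0,0,0]},
    {"claw": 0.3,"linear": [-99,53,20],"turn": [0,0,0]},
    {"claw": 0.3,"linear": [-99,53,45],"turn": [0,0,0]},
    {"claw": 0.3,"linear": [-99,53,65],"turn": [0,0,0]},
    {"claw": 0.3,"linear": [-99,53,72],"turn": [0,0,0]},
    {"claw": 0.3,"linear": [-99,53,72],"turn": [0,0,0]}
  ]
}}

```text
time_s: 4.58
ee_pos: [0.6407, -0.0769, 0.0471]
eef_rot: [-3.141, 0.002, 1.562]
force: [-0.4, 0.7, -0.5]
grip_width: 0.0453
```

Run:
```python
from h import *
go([.6407,-.077,.0155])
for n in ['top','wrist','scene']: cv2.imwrite(f'pics/{n}2.png',vision.camera(n))
a=cv2.imread('pics/top2.png')[130:300,160:450]; cv2.imwrite('pics/top2z.png',cv2.resize(a,None,fx=2.7,fy=2.7,interpolation=cv2.INTER_CUBIC))
```

```text
linear [-0.  -0.  31.6] turn [-0.     0.002 -0.   ] t 4.58 at [ 0.6407 -0.0769  0.0471] w 0.0453 F [-0.4  0.7 -0.5]
```

View pics/wrist2.png

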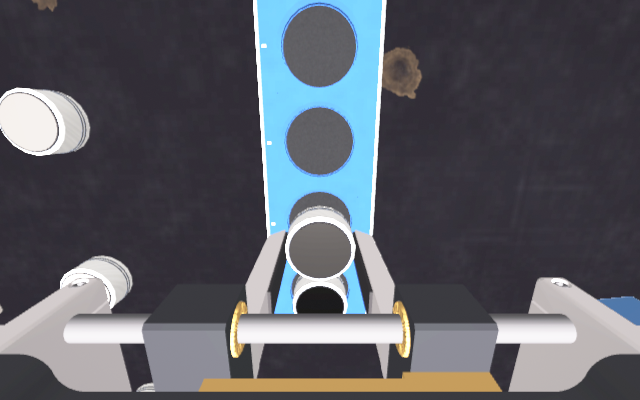

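View pics/scene2.png

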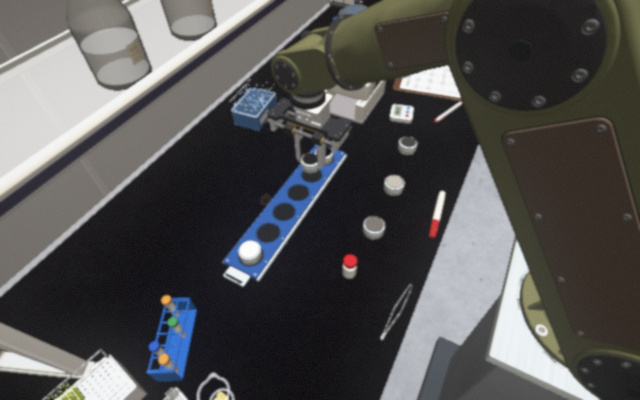

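The wrist view shows the held grey_4 at (320,249), with empty nests behind it at (319,141) and (319,45), in line. I use these to check the nest positions.

Run:
```python
from h import *
o=get_obs()
print(ray('wrist',(319.5,141.5),.012,o),ray('wrist',(319,45),.012,o),ray('wrist',(320,249.5),.0644,o))
```

```text
[ 0.6419421  -0.01059155  0.012     ] [0.64212784 0.0550399  0.012     ] [ 0.64165672 -0.07496836  0.0644    ]
```

Call:
{"api": "play_rows", "payload": {
  "moves": [
    {"claw": 0.3,"linear": [-1,0,15],"turn": [0,0,0]},
    {"claw": 0.3,"linear": [-1,0,27],"turn": [0,0,0]},
    {"claw": 0.3,"linear": [-1,0,32],"turn": [0,0,0]},
    {"claw": 0.3,"linear": [-1,0,32],"turn": [0,0,0]},
    {"claw": 0.7,"linear": [-1,0,32],"turn": [0,0,0]},
    {"claw": 0.7,"linear": [-1,0,32],"turn": [0,0,0]},
    {"claw": 0.7,"linear": [-1,0,32],"turn": [0,0,0]},
    {"claw": 0.8,"linear": [-1,0,32],"turn": [0,0,0]}
  ]
}}

```text
time_s: 5.72
ee_pos: [0.6413, -0.0782, 0.0162]
eef_rot: [3.14, 0.002, 1.562]
force: [0.7, 0.3, -0.3]
grip_width: 0.0724
```

Run:
```python
from h import *
go([.4635,-.281,.13])
```

```text
linear [-204.5 -175.9 -113.7] turn [ 0.002  0.002 -0.001] t 5.72 at [ 0.6413 -0.0782  0.0162] w 0.0724 F [ 0.7  0.3 -0.3]
```

Released; now up and over to grey_3.

Call:
{"api": "play_rows", "payload": {
  "moves": [
    {"claw": 0.8,"linear": [0,0,-25],"turn": [0,0,0]},
    {"claw": 0.9,"linear": [0,0,-70],"turn": [0,0,0]},
    {"claw": 0.9,"linear": [-35,-30,-105],"turn": [0,0,0]},
    {"claw": 0.9,"linear": [-80,-69,-114],"turn": [0,0,0]},
    {"claw": 0.9,"linear": [-125,-107,-114],"turn": [0,0,0]},
    {"claw": 0.9,"linear": [-165,-142,-114],"turn": [0,0,0]},
    {"claw": 0.9,"linear": [-204,-176,-114],"turn": [0,0,0]},
    {"claw": 0.9,"linear": [-204,-176,-114],"turn": [0,0,0]}
  ]
}}

```text
time_s: 6.72
ee_pos: [0.4617, -0.2825, 0.1307]
eef_rot: [3.14, 0.002, 1.559]
force: [0.1, -1.4, -0.2]
grip_width: 0.0847
```

```bash
cat > w.py <<'E'
import sys
from h import *
o=get_obs(); im=vision.camera('wrist'); cv2.imwrite(f'pics/{sys.argv[1]}.png',im)
g=cv2.GaussianBlur(cv2.cvtColor(im,cv2.COLOR_BGR2GRAY),(5,5),0)
c=cv2.HoughCircles(g[100:290,250:390],cv2.HOUGH_GRADIENT,1.2,40,param1=120,param2=18,minRadius=14,maxRadius=30)
if c is not None:
    for u,v,r in c[0][:3]: print(u+250,v+100,r,ray('wrist',(u+250,v+100),.026,o))
go([float(a) for a in sys.argv[2:5]])
for n in sys.argv[5:]: cv2.imwrite(f'pics/{n}_{sys.argv[1]}.png',vision.camera(n))
E
python3 w.py w3 .4635 -.281 .009
```

```text
320.2 199.0 18.32 [ 0.46275893 -0.28176565  0.026     ]
linear [  0.6   0.5 121.6] turn [ 0.002  0.002 -0.003] t 6.78 at [ 0.4628 -0.2813  0.1306] w 0.0844 F [ 1.  -0.1 -0.3]
```

View pics/w3.png

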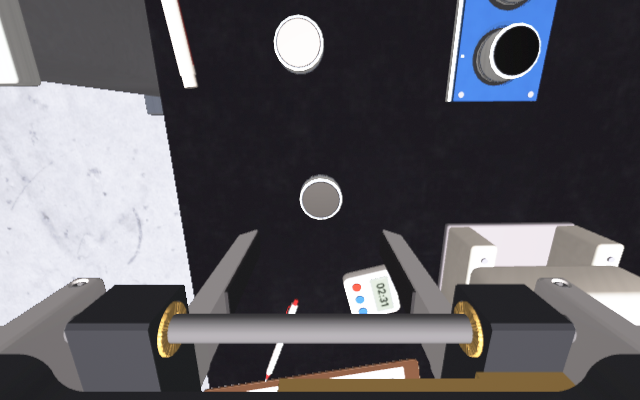

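Grey_3 is at (320,199), right under the gripper. The timer and pen are clear of the fingers.

Call:
{"api": "play_rows", "payload": {
  "moves": [
    {"claw": 0.85,"linear": [0,0,45],"turn": [0,0,0]},
    {"claw": 0.8,"linear": [0,0,90],"turn": [0,0,0]},
    {"claw": 0.7,"linear": [0,0,115],"turn": [0,0,0]},
    {"claw": 0.65,"linear": [0,0,121.5],"turn": [0,0,0]},
    {"claw": 0.6,"linear": [0,0,121.5],"turn": [0,0,0]},
    {"claw": 0.3,"linear": [0,0,121.5],"turn": [0,0,0]},
    {"claw": 0.3,"linear": [0,0,121.5],"turn": [0,0,0]},
    {"claw": 0.3,"linear": [0,0,121.5],"turn": [0,0,0]}
  ]
}}

```text
time_s: 7.78
ee_pos: [0.4636, -0.2818, 0.0102]
eef_rot: [3.138, 0.003, 1.56]
force: [-0.4, 2.2, 7.7]
grip_width: 0.0454
```

Run:
```python
from h import *
go([.6411,-.0113,.0155])
```

```text
linear [272.5 174.5  -5.5] turn [ 0.004  0.003 -0.003] t 7.78 at [ 0.4636 -0.2818  0.0102] w 0.0454 F [-0.4  2.2  7.7]
```

Call:
{"api": "play_rows", "payload": {
  "moves": [
    {"claw": 0.3,"linear": [0,0,-40],"turn": [0,0,0]},
    {"claw": 0.3,"linear": [0,0,-85],"turn": [0,0,0]},
    {"claw": 0.3,"linear": [35,22,-100],"turn": [0,0,0]},
    {"claw": 0.3,"linear": [80,51,-100],"turn": [0,0,0]},
    {"claw": 0.3,"linear": [125,80,-100],"turn": [0,0,0]},
    {"claw": 0.3,"linear": [170,109,-100],"turn": [0,0,0]},
    {"claw": 0.3,"linear": [215,138,-100],"turn": [0,0,0]},
    {"claw": 0.3,"linear": [250,160,-100],"turn": [0,0,0]}
  ]
}}

```text
time_s: 8.78
ee_pos: [0.6268, -0.0314, 0.1102]
eef_rot: [3.138, 0.003, 1.561]
force: [-0.2, -0.1, -1.0]
grip_width: 0.0456
```

Run:
```python
from h import *
go([.6411,-.0113,.0165])
```

```text
linear [20.5 13.7 93.7] turn [ 0.004  0.003 -0.002] t 8.78 at [ 0.6268 -0.0314  0.1102] w 0.0456 F [-0.2 -0.1 -1. ]
```

Call:
{"api": "play_rows", "payload": {
  "moves": [
    {"claw": 0.3,"linear": [15,10,0],"turn": [0,0,0]},
    {"claw": 0.3,"linear": [20.5,14,15],"turn": [0.004,0.003,0]},
    {"claw": 0.3,"linear": [20.5,14,45],"turn": [0.004,0.003,0]},
    {"claw": 0.3,"linear": [20.5,14,60],"turn": [0.004,0.003,0]},
    {"claw": 0.3,"linear": [20.5,14,64],"turn": [0.004,0.003,0]},
    {"claw": 0.3,"linear": [20.5,14,64],"turn": [0.004,0.003,0]}
  ]
}}

```text
time_s: 9.52
ee_pos: [0.6415, -0.0117, 0.0467]
eef_rot: [3.141, 0.0, 1.56]
force: [1.0, -0.0, -0.8]
grip_width: 0.0449
```

```bash
python3 w.py w4 .6411 -.0113 .0165
```

```text
317.8 251.8 27.920002 [ 0.64006079 -0.03005125  0.026     ]
319.0 134.2 29.240002 [0.64201133 0.06115787 0.026     ]
291.4 193.0 27.920002 [0.62093832 0.0186363  0.026     ]
linear [ 0.3 -0.6 30.6] turn [ 0.001  0.    -0.003] t 9.57 at [ 0.6417 -0.0116  0.0471] w 0.0452 F [-0.1 -0.6 -1.1]
```

View pics/w4.png

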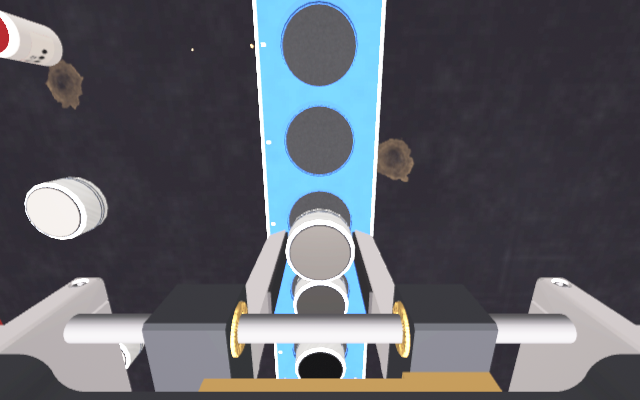

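Held grey_3 is at (320,252), with seated grey_4 behind it at (320,305) and the black reference at (320,370), all in line. Lowering now.

Call:
{"api": "play_rows", "payload": {
  "moves": [
    {"claw": 0.3,"linear": [0,0,15],"turn": [0,0,0]},
    {"claw": 0.3,"linear": [0,0,26],"turn": [0,0,0]},
    {"claw": 0.3,"linear": [0,0,30.5],"turn": [0,0,0]},
    {"claw": 0.3,"linear": [0,0,30.5],"turn": [0,0,0]},
    {"claw": 0.7,"linear": [0,0,30.5],"turn": [0,0,0]},
    {"claw": 0.7,"linear": [0,0,30.5],"turn": [0,0,0]},
    {"claw": 0.7,"linear": [0,0,30.5],"turn": [0,0,0]},
    {"claw": 0.8,"linear": [0,0,30.5],"turn": [0,0,0]}
  ]
}}

```text
time_s: 10.58
ee_pos: [0.6417, -0.0116, 0.0166]
eef_rot: [3.14, 0.0, 1.56]
force: [-1.1, 0.5, -0.2]
grip_width: 0.072
```

Run:
```python
from h import *
go([.4443,-.133,.13])
```

```text
linear [-123.5 -196.  -113.6] turn [ 0.001  0.    -0.003] t 10.57 at [ 0.6417 -0.0116  0.0166] w 0.072 F [-1.1  0.5 -0.2]
```

Call:
{"api": "play_rows", "payload": {
  "moves": [
    {"claw": 0.8,"linear": [0,0,-25],"turn": [0,0,0]},
    {"claw": 0.9,"linear": [0,0,-70],"turn": [0,0,0]},
    {"claw": 0.9,"linear": [-20,-32,-105],"turn": [0,0,0]},
    {"claw": 0.9,"linear": [-50,-80,-114],"turn": [0,0,0]},
    {"claw": 0.9,"linear": [-80,-127,-114],"turn": [0,0,0]},
    {"claw": 0.9,"linear": [-105,-167,-114],"turn": [0,0,0]},
    {"claw": 0.9,"linear": [-123.5,-196,-114],"turn": [0,0,0]},
    {"claw": 0.9,"linear": [-123.5,-196,-114],"turn": [0,0,0]}
  ]
}}

```text
time_s: 11.58
ee_pos: [0.4433, -0.1338, 0.1308]
eef_rot: [3.14, 0.0, 1.558]
force: [0.7, -0.8, 0.6]
grip_width: 0.0844
```

```bash
python3 w.py w5 .4443 -.133 .009
```

```text
320.2 197.8 21.560001 [ 0.44437866 -0.13155561  0.026     ]
linear [  0.4  -0.2 121.9] turn [ 0.002  0.    -0.004] t 11.62 at [ 0.4443 -0.1333  0.1309] w 0.0847 F [ 0.5 -0.4 -0.2]
```

View pics/w5.png

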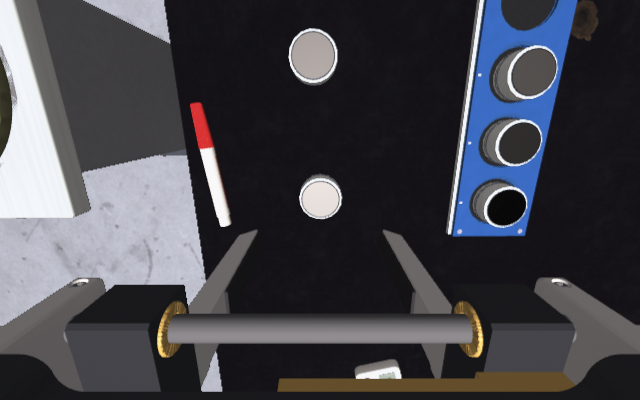

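Grey_1 is at (320,198), under the gripper, and the marker at (215,170) is well clear. Grey_3 and grey_4 sit in their nests.

Call:
{"api": "play_rows", "payload": {
  "moves": [
    {"claw": 0.85,"linear": [1,0,45],"turn": [0,0,0]},
    {"claw": 0.8,"linear": [1,0,90],"turn": [0,0,0]},
    {"claw": 0.7,"linear": [1,0,115],"turn": [0,0,0]},
    {"claw": 0.65,"linear": [1,0,121.5],"turn": [0,0,0]},
    {"claw": 0.6,"linear": [1,0,121.5],"turn": [0,0,0]},
    {"claw": 0.3,"linear": [1,0,121.5],"turn": [0,0,0]},
    {"claw": 0.3,"linear": [1,0,121.5],"turn": [0,0,0]},
    {"claw": 0.3,"linear": [1,0,121.5],"turn": [0,0,0]}
  ]
}}

```text
time_s: 12.62
ee_pos: [0.4452, -0.1326, 0.0104]
eef_rot: [3.138, 0.001, 1.559]
force: [-0.5, 2.1, 6.8]
grip_width: 0.0455
```

Run:
```python
from h import *
go([.6422,.1198,.0165])
```

```text
linear [254.7 193.9  -5.6] turn [ 0.004  0.001 -0.004] t 12.62 at [ 0.4452 -0.1326  0.0104] w 0.0455 F [-0.5  2.1  6.8]
```

Call:
{"api": "play_rows", "payload": {
  "moves": [
    {"claw": 0.3,"linear": [0,0,-40],"turn": [0,0,0]},
    {"claw": 0.3,"linear": [0,0,-85],"turn": [0,0,0]},
    {"claw": 0.3,"linear": [33,25,-100],"turn": [0,0,0]},
    {"claw": 0.3,"linear": [75,57,-100],"turn": [0,0,0]},
    {"claw": 0.3,"linear": [117,89,-100],"turn": [0,0,0]},
    {"claw": 0.3,"linear": [159,121,-100],"turn": [0,0,0]},
    {"claw": 0.3,"linear": [200,152,-100],"turn": [0,0,0]},
    {"claw": 0.3,"linear": [235,179,-100],"turn": [0,0,0]}
  ]
}}

```text
time_s: 13.62
ee_pos: [0.6275, 0.102, 0.1111]
eef_rot: [3.137, 0.001, 1.559]
force: [0.5, 0.0, -0.1]
grip_width: 0.0454
```

Run:
```python
from h import *
go([.6422,.1198,.0165])
```

```text
linear [18.  14.1 94.6] turn [ 0.004  0.001 -0.004] t 13.62 at [0.6275 0.102  0.1111] w 0.0454 F [ 0.5  0.  -0.1]
```

Call:
{"api": "play_rows", "payload": {
  "moves": [
    {"claw": 0.3,"linear": [13,10,0],"turn": [0,0,0]},
    {"claw": 0.3,"linear": [18,14,15],"turn": [0.004,0.001,0]},
    {"claw": 0.3,"linear": [18,14,45],"turn": [0.004,0.001,0]},
    {"claw": 0.3,"linear": [18,14,60],"turn": [0.004,0.001,0]},
    {"claw": 0.3,"linear": [18,14,64],"turn": [0.004,0.001,0]},
    {"claw": 0.3,"linear": [18,14,64],"turn": [0.004,0.001,0]}
  ]
}}

```text
time_s: 14.38
ee_pos: [0.6422, 0.1196, 0.0477]
eef_rot: [3.141, -0.0, 1.559]
force: [-0.8, -0.1, -0.2]
grip_width: 0.0448
```

```bash
python3 w.py w6 .6422 .1198 .0165
```

```text
316.6 253.0 29.240002 [0.63980009 0.0996641  0.026     ]
322.6 134.2 29.240002 [0.64538541 0.19232459 0.026     ]
linear [ 0.1 -0.2 31.5] turn [ 0.002 -0.    -0.004] t 14.43 at [0.6424 0.1197 0.048 ] w 0.0451 F [-0.3  0.2 -0.4]
```

View pics/w6.png

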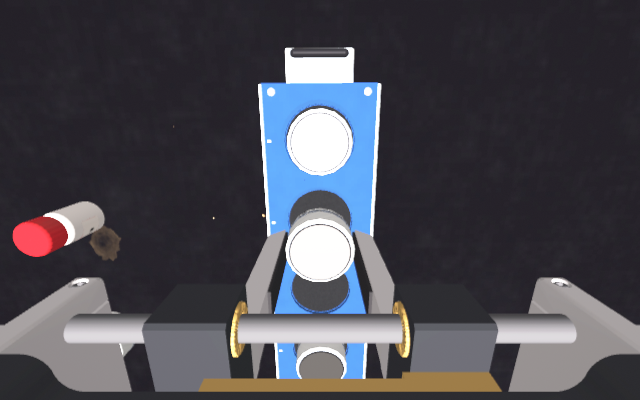

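Held grey_1 is at (320,250), above the nest beside the white reference (320,142); the next nest at (320,290) is empty. Lowering.

Call:
{"api": "play_rows", "payload": {
  "moves": [
    {"claw": 0.3,"linear": [0,0,15],"turn": [0,0,0]},
    {"claw": 0.3,"linear": [0,0,27],"turn": [0,0,0]},
    {"claw": 0.3,"linear": [0,0,31.5],"turn": [0,0,0]},
    {"claw": 0.3,"linear": [0,0,31.5],"turn": [0,0,0]},
    {"claw": 0.7,"linear": [0,0,31.5],"turn": [0,0,0]},
    {"claw": 0.7,"linear": [0,0,31.5],"turn": [0,0,0]},
    {"claw": 0.7,"linear": [0,0,31.5],"turn": [0,0,0]},
    {"claw": 0.8,"linear": [0,0,31.5],"turn": [0,0,0]}
  ]
}}

```text
time_s: 15.42
ee_pos: [0.6424, 0.1197, 0.0165]
eef_rot: [3.14, -0.0, 1.559]
force: [-0.7, 0.2, 0.1]
grip_width: 0.0725
```

Run:
```python
from h import *
go([.4395,.005,.13])
```

```text
linear [-117.  -201.4 -113.8] turn [ 0.001 -0.    -0.004] t 15.43 at [0.6424 0.1197 0.0165] w 0.0725 F [-0.7  0.2  0.1]
```

Call:
{"api": "play_rows", "payload": {
  "moves": [
    {"claw": 0.8,"linear": [0,0,-25],"turn": [0,0,0]},
    {"claw": 0.9,"linear": [0,0,-70],"turn": [0,0,0]},
    {"claw": 0.9,"linear": [-20,-34,-105],"turn": [0,0,0]},
    {"claw": 0.9,"linear": [-48,-82,-114],"turn": [0,0,0]},
    {"claw": 0.9,"linear": [-76,-130,-114],"turn": [0,0,0]},
    {"claw": 0.9,"linear": [-100,-172,-114],"turn": [0,0,0]},
    {"claw": 0.9,"linear": [-117,-201.5,-114],"turn": [0,0,0]},
    {"claw": 0.9,"linear": [-117,-201.5,-114],"turn": [0,0,0]}
  ]
}}

```text
time_s: 16.42
ee_pos: [0.4384, 0.0044, 0.1306]
eef_rot: [3.139, -0.0, 1.558]
force: [0.4, 0.8, -0.1]
grip_width: 0.0849
```

```bash
python3 w.py w7 .4395 .005 .009
```

```text
319.0 199.0 21.44 [0.43829326 0.00541902 0.026     ]
linear [  0.2  -0.3 121.7] turn [ 0.003 -0.    -0.005] t 16.48 at [0.4395 0.0048 0.1307] w 0.0845 F [0.1 1.2 0.7]
```

View pics/w7.png

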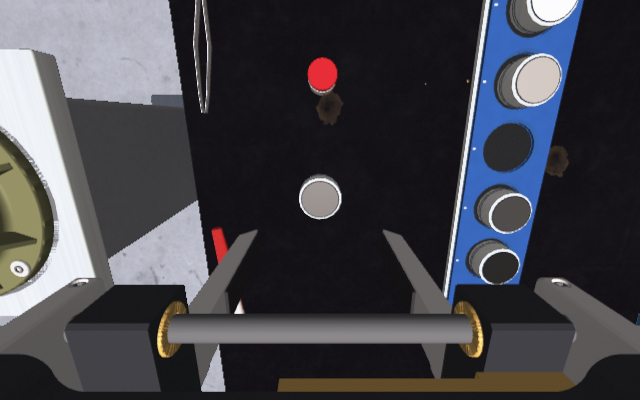

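Grey_2 is at (320,199). The vial stands at (322,75), well outside the jaws, and the empty nest is at (508,147).

Call:
{"api": "play_rows", "payload": {
  "moves": [
    {"claw": 0.8,"linear": [0,0,45],"turn": [0,0,0]},
    {"claw": 0.75,"linear": [0,0,90],"turn": [0,0,0]},
    {"claw": 0.7,"linear": [0,0,115],"turn": [0,0,0]},
    {"claw": 0.65,"linear": [0,0,121.5],"turn": [0,0,0]},
    {"claw": 0.6,"linear": [0,0,121.5],"turn": [0,0,0]},
    {"claw": 0.3,"linear": [0,0,121.5],"turn": [0,0,0]},
    {"claw": 0.3,"linear": [0,0,121.5],"turn": [0,0,0]},
    {"claw": 0.3,"linear": [0,0,121.5],"turn": [0,0,0]}
  ]
}}

```text
time_s: 17.48
ee_pos: [0.4406, 0.0048, 0.0101]
eef_rot: [3.137, -0.0, 1.558]
force: [0.4, 0.8, 7.3]
grip_width: 0.0452
```

Run:
```python
from h import *
go([.6418,.0544,.0165])
```

```text
linear [ 52.2 200.6  -5.4] turn [ 0.005 -0.    -0.005] t 17.48 at [0.4406 0.0048 0.0101] w 0.0452 F [0.4 0.8 7.3]
```

Call:
{"api": "play_rows", "payload": {
  "moves": [
    {"claw": 0.3,"linear": [0,0,-40],"turn": [0,0,0]},
    {"claw": 0.3,"linear": [0,0,-85],"turn": [0,0,0]},
    {"claw": 0.3,"linear": [8,30,-100],"turn": [0,0,0]},
    {"claw": 0.3,"linear": [18,70,-100],"turn": [0,0,0]},
    {"claw": 0.3,"linear": [29,110,-100],"turn": [0,0,0]},
    {"claw": 0.3,"linear": [39,150,-100],"turn": [0,0,0]},
    {"claw": 0.3,"linear": [48,185,-100],"turn": [0,0,0]},
    {"claw": 0.3,"linear": [52,200.5,-100],"turn": [0.005,0,0]}
  ]
}}

```text
time_s: 18.48
ee_pos: [0.6423, 0.0546, 0.1108]
eef_rot: [-3.141, -0.0, 1.558]
force: [-0.4, -0.2, -1.3]
grip_width: 0.0452
```

Run:
```python
from h import *
go([.6418,.0544,.0165])
```

```text
linear [-0.3 -0.5 94.3] turn [-0.    -0.    -0.005] t 18.48 at [0.6423 0.0546 0.1108] w 0.0452 F [-0.4 -0.2 -1.3]
```

Call:
{"api": "play_rows", "payload": {
  "moves": [
    {"claw": 0.3,"linear": [0,-0.5,15],"turn": [0,0,0]},
    {"claw": 0.3,"linear": [0,-0.5,45],"turn": [0,0,0]},
    {"claw": 0.3,"linear": [0,-0.5,60],"turn": [0,0,0]},
    {"claw": 0.3,"linear": [0,-0.5,64],"turn": [0,0,0]},
    {"claw": 0.3,"linear": [0,-0.5,64],"turn": [0,0,0]}
  ]
}}

```text
time_s: 19.1
ee_pos: [0.6419, 0.0546, 0.0474]
eef_rot: [3.141, -0.0, 1.558]
force: [0.4, -0.2, -0.1]
grip_width: 0.0452
```

```bash
python3 w.py w8 .6418 .0544 .0165
```

```text
321.4 250.6 29.240002 [0.64340075 0.03690765 0.026     ]
319.0 145.0 29.240002 [0.64254805 0.11989722 0.026     ]
linear [-0.2 -0.4 31.3] turn [ 0.001 -0.    -0.005] t 19.15 at [0.6422 0.0546 0.0478] w 0.0452 F [ 0.1  0.4 -0.8]
```

View pics/w8.png

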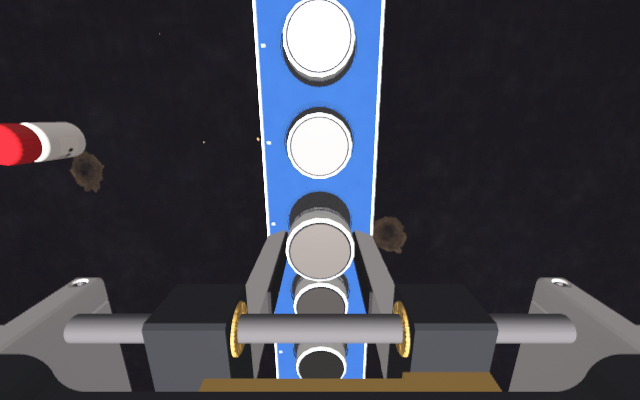

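Held grey_2 is at (320,250), between grey_1 (320,145) and grey_3 (320,305). Lowering.

Call:
{"api": "play_rows", "payload": {
  "moves": [
    {"claw": 0.3,"linear": [0,0,15],"turn": [0,0,0]},
    {"claw": 0.3,"linear": [0,0,27],"turn": [0,0,0]},
    {"claw": 0.3,"linear": [0,0,31.5],"turn": [0,0,0]},
    {"claw": 0.3,"linear": [0,0,31.5],"turn": [0,0,0]},
    {"claw": 0.7,"linear": [0,0,31.5],"turn": [0,0,0]},
    {"claw": 0.7,"linear": [0,0,31.5],"turn": [0,0,0]},
    {"claw": 0.7,"linear": [0,0,31.5],"turn": [0,0,0]},
    {"claw": 0.8,"linear": [0,0,31.5],"turn": [0,0,0]}
  ]
}}

```text
time_s: 20.15
ee_pos: [0.6422, 0.0546, 0.0162]
eef_rot: [3.141, -0.0, 1.558]
force: [0.5, 0.8, 0.7]
grip_width: 0.0724
```

Call:
{"api": "play_rows", "payload": {
  "moves": [
    {"claw": 0.8,"linear": [0,0,-25],"turn": [0,0,0]},
    {"claw": 0.9,"linear": [0,0,-70],"turn": [0,0,0]},
    {"claw": 0.9,"linear": [0,-35,-105],"turn": [0,0,0]},
    {"claw": 0.9,"linear": [0,-80,-130],"turn": [0,0,0]},
    {"claw": 0.9,"linear": [0,-120,-150],"turn": [0,0,0]},
    {"claw": 0.9,"linear": [0,-160,-170],"turn": [0,0,0]},
    {"claw": 0.9,"linear": [0,-190,-180],"turn": [0,0,0]},
    {"claw": 0.9,"linear": [0,-190,-180],"turn": [0,0,0]}
  ]
}}

```text
time_s: 21.15
ee_pos: [0.4514, 0.0571, 0.1973]
eef_rot: [3.138, -0.0, 1.558]
force: [-0.3, 0.2, 0.3]
grip_width: 0.0846
```

```bash
python3 w.py w9 .44 .05 .2 top scene
python3 -c "
import cv2
a=cv2.imread('pics/top_w9.png')[130:300,160:450]; cv2.imwrite('pics/t9z.png',cv2.resize(a,None,fx=2.7,fy=2.7,interpolation=cv2.INTER_CUBIC))
a=cv2.imread('pics/scene_w9.png')[120:320,200:440]; cv2.imwrite('pics/s9z.png',cv2.resize(a,None,fx=2.7,fy=2.7,interpolation=cv2.INTER_CUBIC))"
```

```text
linear [ -7.2 -12.   -3.3] turn [ 0.003 -0.    -0.005] t 21.2 at [0.4521 0.057  0.1967] w 0.0846 F [ 0.5 -0.3  0.4]
```

View pics/t9z.png

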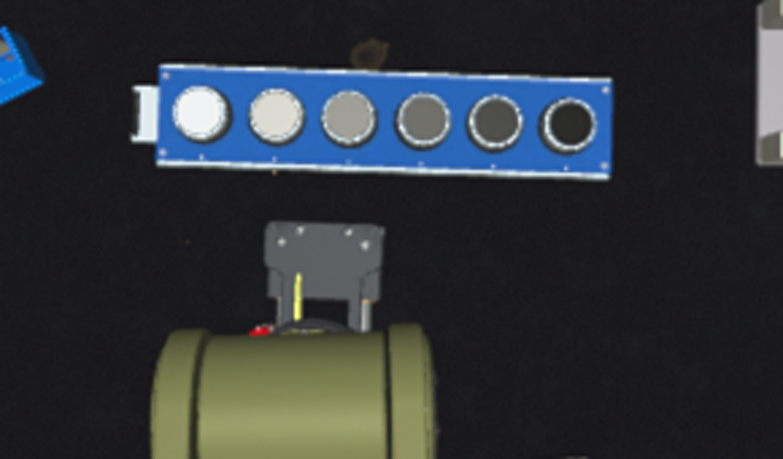

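View pics/s9z.png

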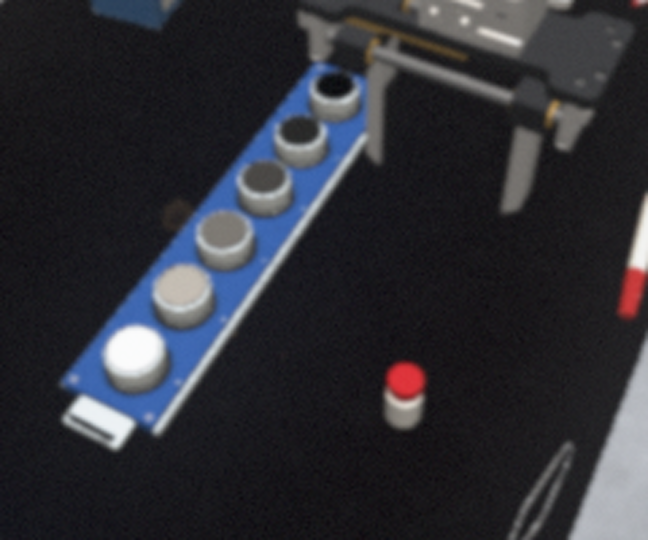

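View pics/w9.png

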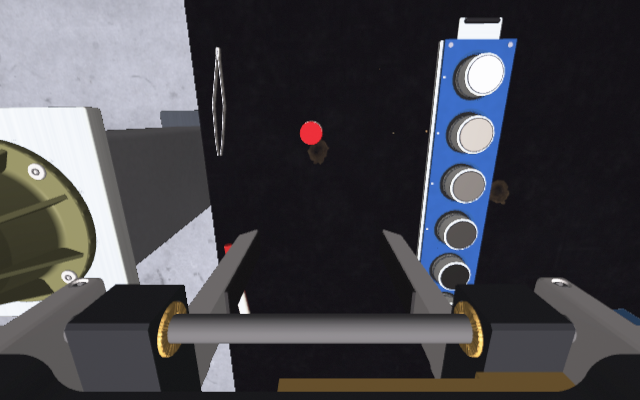

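All six are seated level. In the zoomed top view they darken from (201,113) to (568,124), evenly spaced. The vial is upright in its place, and the arm is clear of everything.

```bash
python3 -c "
from station import hand_in
print(hand_in())"
```

```text
the job is handed in; nothing more can be done
None
```

The four grey standards are seated face up between the two references. From the tab end the row now runs white, grey_1, grey_2, grey_3, grey_4, black. I handed the job in at about 21 s of the 96 s allowed.

- **Final pictures:** the top, scene and wrist views show six level, evenly spaced holders that darken step by step. I judged the seating by eye and did not measure the final positions.
- **References and vial:** both references are still in their nests and the vial is upright. I never touched them.
- **Arm:** it stands clear of everything. The highest force I read at the end of any move was about 8 N, seen while gripping.
- **What went off plan:** on the first pick (grey_4) the arm had drifted about 3 mm, so I corrected it before the fingers closed. When I checked grey_3, grey_1 and grey_2 over their nests, the automatic circle search gave unreliable results, so I used the picture and the commanded position instead.

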